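Drive home the anchoring wedge of the can crusher

TASK

The can crusher is loose because its wedge is not in. Take the square-headed wooden wedge out of the rest, stand it thin end first in the sloping slot of the anchor block at the end of the crusher's board and let go of it while it is still only started, then tap it down on its head until it goes no further and the head sits fully home on the block. Leave the round-headed peg in the rest, and everything else on the shelf, where it is.

Things in the scene. Friction and masses are not known exactly. Their poses are not given: they have to be found in the camera images.
- wedge: Wooden wedge hanging upright in one pocket of the rest, 40 to 80 g. Square head 34 x 34 mm, 28 mm tall, resting on the rest's top; below it a body 60 mm long, 24 mm wide along x, tapering along y from 20 mm thick at the head to 7.4 mm. Origin: centre of the head's underside (the shoulder); z points to the head (head z 0 to 28, body -60 to 0). Same after a half turn about z.
- wedge_tip (a point): Centre of the wedge's thin end, 60 mm below its origin; axes as the wedge's. It hangs free under the rest's top board, with 1 to 2 mm of play in the pocket.
- peg: Wooden peg with a round head (34 mm diameter, 28 mm tall) and a round shank 18 mm thick, 52 mm long, hanging in the other pocket of the rest. Origin: centre of the underside of the head, z up. Not to be used.
- rest: Fixed wooden rest, 150 mm along its x, 70 mm along its y, 72 mm high: a top board 14 mm thick on two end boards, with two pockets 27 x 23 mm (x, y) right through the top board, centred at x = -36 and +36 mm, y = 0. The wedge's axes lie along the rest's. Origin: centre of its underside, z up.
- crusher: Can crusher on a fixed wooden board 150 mm (x) by 400 mm (y), 20 mm thick. Origin on the shelf under the anchor block, z up. The board spans y -55 to 345 mm; the steel end plates, spring and trough stand at y 80 to 320 mm, up to 112 mm high; a hand lever stands up at x 66, y 300 mm to about 260 mm high.
- anchor: Fixed wooden anchor block on the crusher's board, tilted: flat upper face 55 x 62 mm (x, y), 62 mm deep. Origin in the middle of the upper face, which is the slot's mouth, 118 mm above the shelf. z points out of the slot, square to the face, leaning 25 degrees from vertical to the crusher's -x side (towards the robot); y is level, along the crusher's y.
- slot (a point): Middle of the slot's mouth in the upper face, axes as the anchor block's. The slot runs 62 mm deep along -z, is 29 mm wide along x; along y it lies between two sprung steel cheeks, 16.6 mm apart at the mouth and closing with depth at the wedge's own taper. The wedge goes in with its z along this z and its y along this y, either way round.
- home (a point): Same point: where the wedge's origin is when fully home, shoulder on the face, and it stops dead. The wedge drops in loosely until its origin is about 16 mm out along z; from there it spreads the cheeks and needs firm taps or pushes of about 5 to 20 N along -z, harder as it goes. It stays where it is left.
- bottle: Glass bottle standing, 66 mm diameter, 210 mm high; origin at centre of its underside. Bystander.
- cup: White yogurt cup standing, 72 mm rim diameter, 80 mm high; origin at centre of its underside. Bystander.
- lid: Round steel lid lying flat, 82 mm diameter, 10 mm high; origin at centre of its underside. Bystander.
- flatcan: Flattened drink can, 66 mm diameter, 24 mm high; origin at centre of its underside. Bystander.
- jar: Glass jar, 74 mm diameter, 110 mm high; origin at centre of its underside. Bystander.
- cap0: White bottle cap, 32 mm diameter, 14 mm high, lying in the clear plastic box (box 110 x 140 mm, 60 mm high). Bystander.
- cap1: The other bottle cap in the clear box. Bystander.
Mind the look-alikes: they are no part of the job. What is shaped like the wedge but blue is not meant.

How it is judged:
By the outcome, as a careful person would: the job done as asked, in the order asked, and still so for the second after the job is handed in, with the robot touching nothing.
It also fails if it takes over 48 s, if anything falls off the work surface, if the arm or the gripper's body presses on something with over 40 N, if the wrist force passes 120 N, or if a joint passes its speed limit or range.

ROBOT

A 6-joint arm with a two-finger parallel gripper is mounted at the origin on the work surface. World frame = base frame: x ahead of the robot, y to its left, z up, the work surface at z = 0. Lengths are in m, angles in degrees, forces in N, time in s.
With the tool pointing down it reaches from about 0.25 to 0.725 m from the base axis. Payload 9.7 kg.
Tool frame: the origin (TCP) lies at the very end of the fingers, on their centre line; the grasp point (between the pads) lies 19 mm behind it; z points along the fingers, y is the line along which they close (so a half turn about z gives the same grasp; the last joint's range is limited). The gripper opens to 85 mm and grips with 20 to 120 N. Pads are 22 mm wide; open, the fingers measure 114 mm over their backs; the gripper's body (76 mm by 85 mm) begins 54 mm behind the grasp point. The pads swing forward as they close: fully open they stand 13 mm farther back than shut.
Start: joints at [64.916, 4.979, 10.078, 95.1, 0, 90], TCP at [0.233, 0.498, 0.231] pointing down, gripper open.
Joint ranges: [-179.16, 179.16], [-48.56, 103.87], [-65.8, 70.77], [-126.05, 130.52], [-82.76, 87.17], [-180, 180]. Speed limits (degrees/s): [127.2, 127.2, 147.25, 180, 180, 180].

INTERFACE

Orientations are given as [roll, pitch, yaw] about the fixed x, y, z axes, in that order (R = Rz(yaw) Ry(pitch) Rx(roll)).
In Python, from workcell import bot, viewer, finder gives the robot as it stands. The module is installed in compiled form; this text tells all that it offers.
- The arm moves only by the shell command python3 -m inch 'ROWS' [FORCE]. ROWS is JSON, a list that holds one entry, the list of rows, each a list of 7 numbers: the opening in per cent of the stroke, from 0 (shut) to 100 (fully open), then the shift along the tool's x, y, z in mm, then the turn, a rotation vector about the tool's x, y, z in degrees. In form: [[[grip, tx, ty, tz, ax, ay, az], ...]]. A call has 1 to 8 rows; each row shifts and turns the commanded pose from where the row before left it, along the tool's axes as they then stand; what a row does not reach is not made up. A row lasts 1/8 s, in which the tool goes at most 62.5 mm and 10.7 degrees, less where a joint would pass 70% of its speed; a pose out of reach is approached as far as the arm can. A call with a gripper value outside its range is refused whole. The fingers move at their own pace and stop on an object; FORCE is the grip in N (left out, the last holds). Time passes only in rows, so rows that do not move let the fingers close. It gives the time, the measured TCP pose, the force, the opening and the grip force at its end, in the units of the state.
- bot.get_obs(): the state, without advancing time (a new reading comes with each control period).
- viewer.camera(name): name is "scene" or "side" or "wrist"; returns a dict with "pixels" (420x560x3 uint8, red, green, blue), "vfov" (degrees; the focal length in pixels is half the picture's height over the tangent of half this angle, whatever the lens; pixels are square), "cx", "cy" (the principal point, pixels), "k1" (the pictures are not rectified: a ray, as slopes to the right and down, at radius r is drawn at 1 + k1 r^2 times it, then the intrinsics apply), "R" (3x3) and "t" (3): a world point X has camera coordinates R X + t. Camera axes: x right, y down, z forward; pixel columns grow to the right and rows downward; lengths in m; the calibration is good to about 2 mm. A picture is of the moment at which its call begins. There is no depth.
- bot.job_done(): hands the job in; it is judged then, once.
Trained networks look in the newest picture that a camera, given by its name, has taken for a name from the list of things; names that differ only in an ending like _2 or _b are one class to them, and where a whole thing is asked for, a point or a joint stands for the part that bears it (a point fixed in the world has none). Each returns a list of dicts, best first, with "conf" (0 to 1); they miss things now and then, are a little off and sometimes report something else, mostly with a low value. They report only what shows in the picture. A call takes as long as a camera call. They do not tell look-alikes from the thing itself.
- finder.outline_of(camera, thing): "pixels" (420x560 bool, what is visible of it) and "extent" ([centre column, centre row, width, height] in pixels, round what is visible of it).
- finder.mark_of(camera, thing): "position" ([column, row] in pixels: a listed point, or the origin of a listed thing).
The state is a dict: "time": time; "q": joint angles; "qd": joint speeds; "joint_efforts": joint torques, N m; "ee_pos": TCP position; "tcp_rot": TCP orientation; "wrist_force": force on the tool from outside, world axes, zero at the start; "torque": the same for the moment, N m; "opening": finger opening in m; "grasp_force": force on a finger pad.
Only numpy, scipy, OpenCV 4.12 (cv2) and the standard library are available. Lean on these libraries where they do the work, as an engineer would, in place of code of your own. Each camera call takes 0.05 s, during which the arm holds its last target. There are 200 camera calls.

## Working session

There is one attempt and no reset: what is moved stays moved. The work goes in short steps, Python scripts to look and compute and a shell command to move; the robot and the scene stay as the last step left them, time stands still between calls to the robot, and variables do not carry over. Pictures are saved under pics/ and viewed, at most 13 in all, crops included, and the job is handed in when it is done.

```bash
mkdir -p pics
cat > h.py <<'E'
import numpy as np, cv2
from workcell import bot, viewer, finder
from scipy.spatial.transform import Rotation as Ro
def cam(n,save=None):
    c=viewer.camera(n)
    if save: cv2.imwrite('pics/'+save,cv2.cvtColor(c['pixels'],cv2.COLOR_RGB2BGR))
    return c
def fl(c): return c['pixels'].shape[0]/2/np.tan(np.radians(c['vfov'])/2)
def ray(c,p):
    d=(np.array(p,float)-[c['cx'],c['cy']])/fl(c); u=d.copy()
    for _ in range(20): u=d/(1+c['k1']*(u@u))
    R=np.array(c['R']);t=np.array(c['t'])
    v=R.T@np.r_[u,1]; return -R.T@t, v/np.linalg.norm(v)
def atz(c,p,z):
    o,v=ray(c,p); return o+v*(z-o[2])/v[2]
def proj(c,X):
    x=np.array(c['R'])@np.array(X,float)+np.array(c['t']); u=x[:2]/x[2]
    return u*(1+c['k1']*(u@u))*fl(c)+[c['cx'],c['cy']]
def tri(*cp):
    A=0;b=0
    for c,p in cp:
        o,v=ray(c,p); P=np.eye(3)-np.outer(v,v); A=A+P; b=b+P@o
    return np.linalg.solve(A,b)
E
python3 - <<'E'
from h import *
np.set_printoptions(precision=3,suppress=True)
o=bot.get_obs(); print(o['time'],o['ee_pos'],o['tcp_rot'],o['opening'])
C={}
for n in ['scene','side','wrist']:
    C[n]=cam(n,n+'0.png'); print(n,C[n]['vfov'],C[n]['k1'],-np.array(C[n]['R']).T@C[n]['t'])
    for th in ['wedge','peg','rest','crusher','anchor','slot','home','wedge_tip','bottle','cup','jar']:
        r=finder.mark_of(n,th)
        print(th,[(np.round(x['position'],1).tolist(),round(x['conf'],2)) for x in r[:4]])
E
```

```text
0.0 [0.233 0.498 0.231] [-179.924    0.001  154.915] 0.08573976831016222
scene 46.54900975045301 -0.015555410767160422 [0.829 0.508 0.994]
wedge [([320.7, 162.4], 0.74), ([256.0, 183.5], 0.73), ([344.2, 143.2], 0.73), ([292.0, 133.5], 0.61)]
peg [([284.8, 179.4], 0.77)]
rest [([269.1, 197.6], 0.55)]
crusher [([276.4, 277.3], 0.67)]
anchor [([280.5, 252.6], 0.64), ([256.4, 182.6], 0.35)]
slot [([282.8, 249.7], 0.74)]
home [([281.1, 250.1], 0.6)]
wedge_tip [([319.0, 178.8], 0.85), ([341.3, 157.2], 0.84), ([291.7, 149.9], 0.66), ([242.1, 168.3], 0.61)]
bottle [([179.8, 175.3], 0.75), ([281.8, 250.9], 0.21)]
cup [([182.1, 248.8], 0.66), ([233.8, 143.3], 0.57), ([326.8, 218.9], 0.26)]
jar []
side 45.26715949731525 0.002869327649006184 [ 0.312 -0.801  0.968]
wedge [([301.3, 270.1], 0.88), ([314.7, 320.3], 0.74), ([222.6, 290.7], 0.66), ([244.8, 337.3], 0.59)]
peg [([271.8, 273.4], 0.47), ([392.8, 273.1], 0.26)]
rest [([289.6, 290.6], 0.7)]
crusher [([291.9, 215.5], 0.94), ([287.8, 181.0], 0.69)]
anchor [([288.7, 181.5], 0.64)]
slot [([283.0, 180.7], 0.89)]
home [([287.8, 181.4], 0.7), ([207.0, 194.0], 0.28)]
wedge_tip [([312.6, 329.1], 0.75), ([246.2, 354.1], 0.74), ([228.2, 306.7], 0.73), ([184.3, 331.3], 0.7)]
bottle [([384.1, 335.1], 0.93), ([393.4, 272.7], 0.18)]
cup [([310.4, 382.3], 0.91)]
jar [([165.8, 169.9], 0.62), ([288.3, 289.5], 0.54)]
wrist 66.93478947268264 -0.05571130501239959 [0.157 0.533 0.376]
wedge []
peg []
rest []
crusher []
anchor []
slot []
home []
wedge_tip []
bottle []
cup []
jar [([165.7, 286.3], 0.65)]
```

View pics/scene0.png

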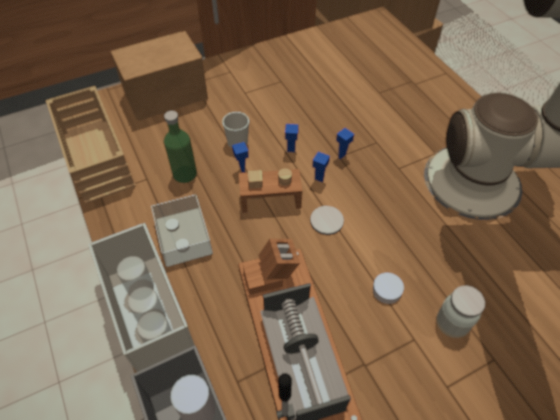

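View pics/side0.png

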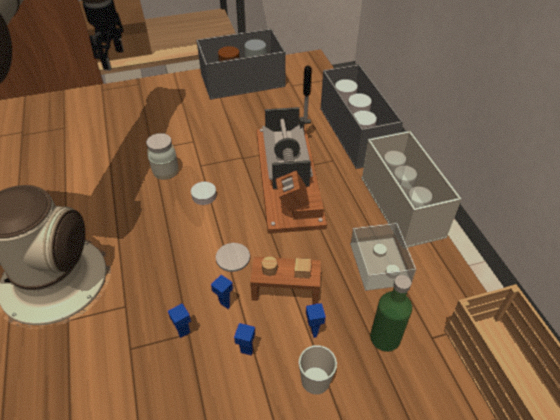

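The scene picture shows the rest at (270,187), with the wedge's square head at (256,178) and the peg's round head at (285,175). The anchor is at (280,258), and blue look-alikes stand around. In the side picture the wedge is at (302,268), the peg at (270,265) and the anchor at (292,190). Next I'll triangulate and enlarge the rest and anchor.

Run:
```python
from h import *
np.set_printoptions(precision=4,suppress=True)
s=cam('scene'); d=cam('side')
P={'wedge':((256,183.5),(301.3,270.1)),'peg':((284.8,179.4),(271.8,273.4)),'rest':((269.1,197.6),(289.6,290.6)),'anchor':((280.5,252.6),(288.7,181.5)),'slot':((282.8,249.7),(283,180.7)),'home':((281.1,250.1),(287.8,181.4)),'crusher':((276.4,277.3),(291.9,215.5)),'bottle':((179.8,175.3),(384.1,335.1)),'cup':((233.8,143.3),(310.4,382.3))}
for k,(a,b) in P.items():
    X=tri((s,a),(d,b)); print(k,X,'res',proj(s,X)-a,proj(d,X)-b)
def crop(c,x,y,w,h):
    return cv2.resize(c['pixels'][y:y+h,x:x+w],(400,300),interpolation=cv2.INTER_CUBIC)
im=np.vstack([np.hstack([crop(s,230,160,80,60),crop(d,245,245,80,60)]),np.hstack([crop(s,235,225,80,60),crop(d,255,160,80,60)])])
cv2.imwrite('pics/c1.png',im[:,:,::-1])
```

```text
wedge [ 0.543  -0.1893  0.0721] res [-0.5632  0.0408] [-0.625  -0.0478]
peg [ 0.4763 -0.1742  0.0672] res [-2.0647  0.24  ] [-2.3182 -0.2866]
rest [ 0.5142 -0.1867  0.0016] res [-1.9642  0.1714] [-2.1993 -0.2157]
anchor [0.5877 0.0379 0.1184] res [ 0.7028 -0.078 ] [0.6047 0.0598]
slot [0.5776 0.0378 0.1234] res [ 2.7224 -0.3307] [2.3529 0.2397]
home [0.5847 0.0351 0.1221] res [ 0.7942 -0.0892] [0.6857 0.0688]
crusher [0.5945 0.0296 0.0024] res [ 0.2944 -0.0303] [0.2598 0.0234]
bottle [ 0.6833 -0.3553  0.0008] res [2.0066 0.0966] [ 2.482  -0.0451]
cup [ 0.503  -0.4068 -0.0086] res [ 2.9865 -0.1443] [4.1706 0.2423]
```

View pics/c1.png

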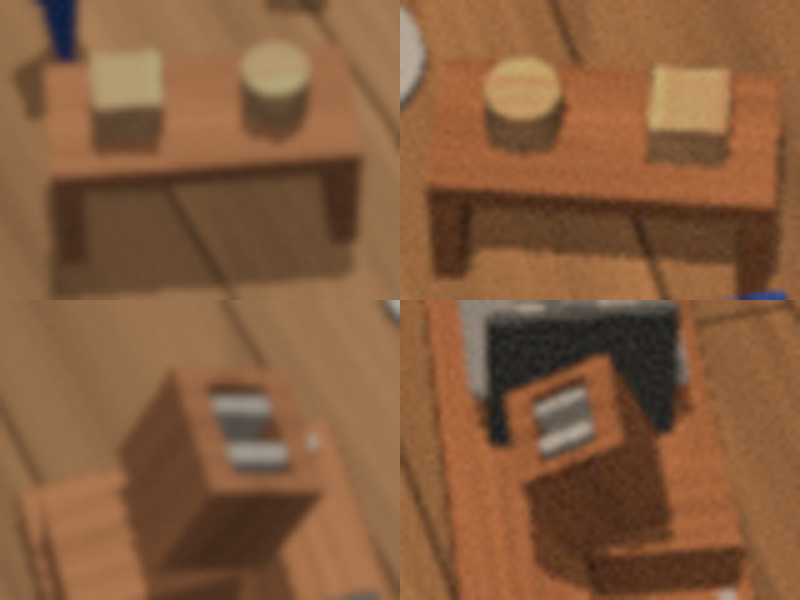

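```bash
cat > fit.py <<'E'
from h import *
from scipy.optimize import least_squares
np.set_printoptions(precision=4,suppress=True)
s=cam('scene'); d=cam('side')
def T(x,y,yaw): return Ro.from_euler('z',yaw,degrees=True).as_matrix(),np.array([x,y,0])
def run(pts,x0,name):
    # pts: list (cam, pix, local point ) ; local in 'base' frame z up
    def f(p):
        R,t=T(*p); return np.concatenate([proj(c,R@np.array(L)+t)-q for c,q,L in pts])
    r=least_squares(f,x0,x_scale=[.01,.01,5],loss='soft_l1'); print(name,r.x,'rms',np.sqrt(np.mean(r.fun**2))); print(r.fun.reshape(-1,2).round(1).tolist()); return r.x
S=lambda u,v,ox,oy:(ox+u/5-.4,oy+v/5-.4)
# rest top board corners, x along world ~+x, y along ~+y
A=lambda u,v:S(u,v,230,160); B=lambda u,v:S(u,v,245,245)
a,b,h=.075,.035,.072
w=.036 # wedge at +x
H=lambda dx,dy:[w+dx*.017,dy*.017,.1]
rp=[(s,A(45,66),[a,-b,h]),(s,A(48,182),[a,b,h]),(s,A(358,158),[-a,b,h]),(s,A(340,50),[-a,-b,h]),
    (d,B(30,187),[-a,-b,h]),(d,B(377,212),[a,-b,h]),(d,B(378,78),[a,b,h]),(d,B(42,60),[-a,b,h])]
run(rp,[.51,-.183,-12],'rest')
hp=[(s,A(90,53),H(1,-1)),(s,A(160,52),H(-1,-1)),(s,A(162,105),H(-1,1)),(s,A(92,108),H(1,1)),
    (d,B(248,127),H(-1,-1)),(d,B(328,132),H(1,-1)),(d,B(329,70),H(1,1)),(d,B(253,67),H(-1,1))]
run(hp,[.51,-.183,-12],'rest via head')
K=Ro.from_euler('y',-25,degrees=True).as_matrix()
F=lambda x,y:(K@[x,y,0]+[0,0,.118])
A=lambda u,v:S(u,v,235,225); B=lambda u,v:S(u,v,255,160)
X,Y=.0275,.031
ap=[(s,A(178,70),F(X,-Y)),(s,A(285,75),F(-X,-Y)),(s,A(322,190),F(-X,Y)),(s,A(210,192),F(X,Y)),
    (d,B(107,100),F(-X,Y)),(d,B(208,55),F(X,Y)),(d,B(235,135),F(X,-Y)),(d,B(128,185),F(-X,-Y))]
run(ap,[.585,.037,0],'anchor')
E
python3 fit.py
```

```text
rest [  0.511   -0.1809 -21.0292] rms 0.7271325964167463
[[-1.3, -0.1], [-0.5, -1.0], [-0.1, -0.9], [0.0, -1.2], [-1.0, -0.4], [-0.5, -1.0], [0.0, -0.4], [0.2, -0.8]]
rest via head [  0.5101  -0.1801 -21.8971] rms 0.6504443195437759
[[-1.0, -0.2], [-0.9, -0.8], [-0.4, -0.6], [-0.8, -0.3], [-0.8, -0.3], [-0.7, -0.2], [-0.1, -0.5], [-0.6, -1.0]]
anchor [ 0.5818  0.0353 -9.4782] rms 1.1538827408579744
[[-2.7, 0.0], [-1.8, -0.9], [-0.0, 0.0], [-0.5, 0.2], [-0.4, -1.1], [-0.5, -0.8], [-2.0, 0.9], [-1.5, -0.4]]
```

```bash
cat >> h.py <<'E'
def down(yaw_y):  # tool pointing down with tool y along direction yaw_y(deg)
    return Ro.from_euler('z',yaw_y+90,degrees=True)*Ro.from_euler('x',180,degrees=True)
def rows(p,R,n,p0=None,R0=None):
    o=bot.get_obs()
    if p0 is None: p0=o['ee_pos'];R0=Ro.from_euler('xyz',o['tcp_rot'],degrees=True)
    r=(R0.inv()*R).as_rotvec()/n; M=np.zeros((3,3)); Rk=R0
    for k in range(n): M+=Rk.as_matrix(); Rk=Rk*Ro.from_rotvec(r)
    t=np.linalg.solve(M,np.array(p)-p0)*1000
    print(n,'rows of',np.round(t,1).tolist(),np.round(np.degrees(r),2).tolist(),'| total world d mm',np.round((np.array(p)-p0)*1000,1),'rot',np.round(np.degrees(r)*n,2))
E
python3 - <<'E'
from h import *
o=bot.get_obs(); R0=Ro.from_euler('xyz',o['tcp_rot'],degrees=True).as_matrix()
print(R0.round(3)); 
c=viewer.camera('wrist'); Rc=np.array(c['R']); print('cam axes in tool', (R0.T@Rc.T).round(3), 'pos', R0.T@(-Rc.T@c['t']-o['ee_pos']), c['cx'],c['cy'])
rows([.544,-.194,.23],down(68.5),16)
E
```

```text
[[-0.906  0.424  0.   ]
 [ 0.424  0.906  0.   ]
 [-0.     0.    -1.   ]]
cam axes in tool [[-0.    -0.946 -0.325]
 [ 1.     0.    -0.   ]
 [ 0.    -0.325  0.946]] pos [ 8.35910777e-02 -1.07370255e-04 -1.44503026e-01] 278.4355048034842 212.52890792877912
16 rows of [-35.0, -32.0, 0.1] [0.0, 0.0, -0.22] | total world d mm [ 310.8 -692.1   -1.3] rot [ 0.    0.   -3.58]
```

```bash
python3 -m inch '[[[80,-35,-32,0,0,0,-0.22],[80,-35,-32,0,0,0,-0.22],[80,-35,-32,0,0,0,-0.22],[80,-35,-32,0,0,0,-0.22],[80,-35,-32,0,0,0,-0.22],[80,-35,-32,0,0,0,-0.22],[80,-35,-32,0,0,0,-0.22],[80,-35,-32,0,0,0,-0.22]]]' 30
python3 -m inch '[[[80,-35,-32,0,0,0,-0.22],[80,-35,-32,0,0,0,-0.22],[80,-35,-32,0,0,0,-0.22],[80,-35,-32,0,0,0,-0.22],[80,-35,-32,0,0,0,-0.22],[80,-35,-32,0,0,0,-0.22],[80,-35,-32,0,0,0,-0.22],[80,-35,-32,0,0,0,-0.22]]]'
python3 - <<'E'
from h import *
c=cam('wrist','w1.png'); rows([.544,-.194,.23],down(68.5),2)
for th in ['wedge','rest','peg']: print(th,[(np.round(x['position'],1).tolist(),round(x['conf'],2)) for x in finder.mark_of('wrist',th)[:4]])
E
```

```text
time: 3.05
ee_pos: [0.3833, 0.1481, 0.2315]
tcp_rot: [180.0, 0.0, 156.7]
wrist_force: [0.6, 0.9, 0.6]
opening: 0.0682
grasp_force: 0.0
time: 4.05
ee_pos: [0.5438, -0.1958, 0.2313]
tcp_rot: [180.0, 0.0, 158.4]
wrist_force: [0.7, 1.5, 0.9]
opening: 0.0683
grasp_force: 0.0
2 rows of [1.7, 2.5, -0.2] [-0.04, 0.01, -0.09] | total world d mm [-1.3  5.9  0.3] rot [-0.08  0.01 -0.17]
wedge [([183.7, 219.0], 0.93), ([214.7, 2.9], 0.73), ([280.1, 194.6], 0.69), ([102.3, 81.2], 0.61)]
rest [([279.7, 147.7], 0.83)]
peg [([281.5, 116.9], 0.64)]
```

View pics/w1.png

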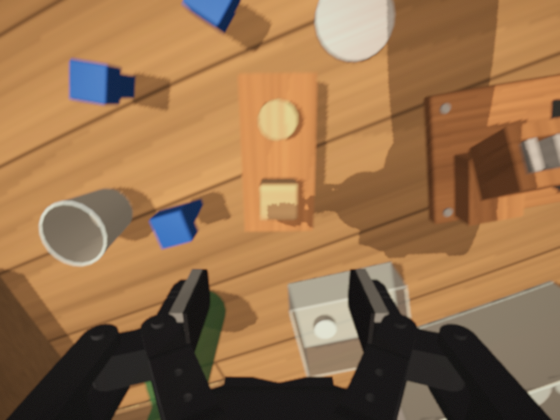

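The wrist picture shows the rest at x 240–317, y 73–231. The wedge's head is at (279,201), the peg at (278,119) and the anchor slot at the right edge (543,153). I'll refine the rest and wedge pose from this view.

```bash
cat > f2.py <<'E'
from h import *
from scipy.optimize import least_squares
np.set_printoptions(precision=4,suppress=True)
c=cam('wrist'); o=bot.get_obs(); print(o['ee_pos'],o['tcp_rot'])
a,b,h=.075,.035,.072
def W(p,L): return Ro.from_euler('z',p[2],degrees=True).as_matrix()@L+[p[0],p[1],0]
pts=[((240.5,73),[-a,-b,h]),((317.5,73),[-a,b,h]),((313.5,226.5),[a,b,h]),((245,231.5),[a,-b,h])]
f=lambda p:np.concatenate([proj(c,W(p,np.array(L)))-q for q,L in pts])
r=least_squares(f,[.511,-.181,-21],x_scale=[.01,.01,5]); print(r.x,r.fun.reshape(-1,2).round(1).tolist())
for p in (r.x,[.5105,-.1805,-21.5]):
    print('wedge',W(p,[.036,0,0]),'head top corners',[proj(c,W(p,[.036+i*.017,j*.017,.1])).round(1).tolist() for i,j in((-1,-1),(-1,1),(1,1),(1,-1))])
g=c['pixels'].astype(int); hsv=cv2.cvtColor(c['pixels'],cv2.COLOR_RGB2HSV)
print(hsv[205,280],hsv[188,280],hsv[170,280],hsv[228,280])
for row in (188,200,214): print(row,hsv[row,250:310:2,0].tolist())
print(hsv[176:236:2,280,0].tolist(),hsv[176:236:2,280,2].tolist())
cv2.imwrite('pics/w1c.png',cv2.resize(c['pixels'][60:240,220:340],(480,720)[::1] if 0 else (400,600),interpolation=cv2.INTER_CUBIC)[:,:,::-1])
E
python3 f2.py
```

```text
[ 0.5431 -0.1941  0.2311] [179.9921  -0.0417 158.41  ]
[  0.51    -0.1811 -21.2362] [[-1.4, -0.3], [0.7, -0.9], [0.2, 3.1], [0.6, -1.5]]
wedge [ 0.5436 -0.1942  0.    ] head top corners [[260.3, 183.2], [298.5, 183.0], [298.0, 218.9], [261.2, 219.2]]
wedge [ 0.544  -0.1937  0.    ] head top corners [[261.0, 183.4], [299.3, 183.3], [298.6, 219.2], [261.7, 219.3]]
[ 16 125 189] [ 23  90 227] [ 14 151 218] [ 14 150 217]
188 [14, 14, 14, 14, 14, 16, 23, 24, 23, 23, 23, 24, 23, 23, 23, 23, 23, 23, 23, 23, 22, 23, 23, 20, 15, 12, 13, 13, 14, 14]
200 [14, 14, 14, 14, 14, 15, 20, 21, 21, 21, 20, 20, 20, 20, 20, 20, 20, 20, 20, 20, 20, 20, 20, 19, 15, 13, 12, 13, 13, 13]
214 [14, 14, 14, 14, 14, 15, 18, 20, 19, 16, 15, 15, 15, 15, 15, 15, 15, 16, 16, 15, 15, 16, 15, 15, 14, 13, 13, 13, 13, 13]
[14, 14, 14, 15, 18, 23, 23, 22, 20, 20, 20, 20, 20, 19, 17, 15, 15, 15, 15, 15, 15, 15, 13, 13, 14, 14, 14, 14, 15, 15] [214, 158, 128, 138, 206, 227, 227, 227, 227, 227, 227, 227, 226, 208, 195, 185, 185, 186, 187, 184, 178, 175, 161, 160, 204, 218, 217, 212, 190, 190]
```

View pics/w1c.png

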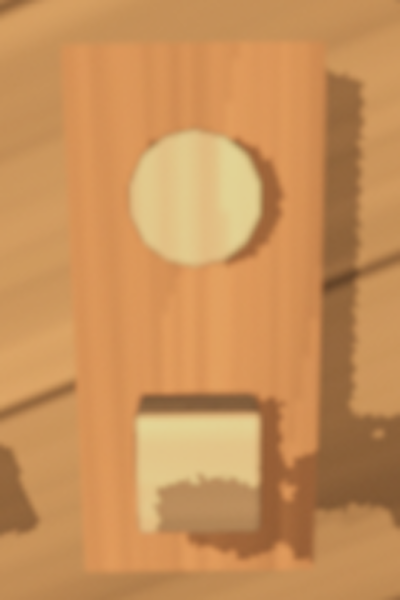

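Fitted and measured head corners agree within 1 px, so the wedge is at (0.544, −0.194) with yaw −21.5°. I'll descend, then grasp and lift.

```bash
python3 -m inch '[[[62,-0.8,0,35,0,0,0],[62,0,0,40,0,0,0],[62,0,0,40,0,0,0],[62,0,0,30,0,0,0],[62,0,0,10,0,0,0],[62,0,0,0,0,0,0]]]' 45
python3 -c "
from h import *
rows([.5437,-.194,.076],down(68.5),1)"
```

```text
time: 5.05
ee_pos: [0.544, -0.1939, 0.0769]
tcp_rot: [180.0, 0.0, 158.5]
wrist_force: [0.4, 0.7, -0.4]
opening: 0.0532
grasp_force: 0.0
1 rows of [0.2, -0.2, 0.9] [0.0, 0.01, -0.02] | total world d mm [-0.3 -0.1 -0.9] rot [ 0.    0.01 -0.02]
```

```bash
python3 -m inch '[[[20,0,0,1,0,0,0],[20,0,0,0,0,0,0],[20,0,0,0,0,0,0],[20,0,0,0,0,0,0],[20,0,0,0,0,0,0]]]' 45
```

```text
time: 5.68
ee_pos: [0.5449, -0.1947, 0.0771]
tcp_rot: [180.0, 0.2, 158.4]
wrist_force: [-0.4, 1.1, 6.5]
opening: 0.0333
grasp_force: 45.6
```

```bash
python3 -m inch '[[[20,0,0,-15,0,0,0],[20,0,0,-30,0,0,0],[20,0,0,-40,0,0,0],[20,0,0,-40,0,0,0],[20,0,0,-25,0,0,0],[20,0,0,0,0,0,0]]]'
python3 - <<'E'
from h import *
s=cam('scene'); d=cam('side')
cv2.imwrite('pics/held.png',np.hstack([cv2.resize(x['pixels'][y0:y0+180,x0:x0+120],(400,600),interpolation=cv2.INTER_CUBIC) for x,x0,y0 in((s,200,70),(d,240,140))])[:,:,::-1])
# anchor plan
Ra=Ro.from_euler('z',-9.5,degrees=True)*Ro.from_euler('y',-25,degrees=True)
za=Ra.as_matrix()[:,2]; A=np.array([.582,.0355,.118])
# tool: z=-za, y = +ya
M=np.stack([np.cross(Ra.as_matrix()[:,1],-za),Ra.as_matrix()[:,1],-za],1); Rt=Ro.from_matrix(M)
print(M.round(3))
rows(A+za*.11,Rt,12); rows(np.array([.47,.02,.26]),Rt,8)
E
```

```text
time: 6.42
ee_pos: [0.5448, -0.1949, 0.228]
tcp_rot: [180.0, 0.2, 158.4]
wrist_force: [0.3, 0.1, -1.4]
opening: 0.0335
grasp_force: 45.0
[[-0.894  0.165  0.417]
 [ 0.15   0.986 -0.07 ]
 [-0.423 -0.    -0.906]]
12 rows of [6.2, 18.9, -0.5] [-0.22, -2.08, -0.99] | total world d mm [ -7.8 237.7  -7.1] rot [ -2.63 -24.93 -11.88]
8 rows of [15.4, 23.3, -7.3] [-0.33, -3.12, -1.48] | total world d mm [-74.  214.6  35.3] rot [ -2.63 -24.93 -11.88]
```

View pics/held.png

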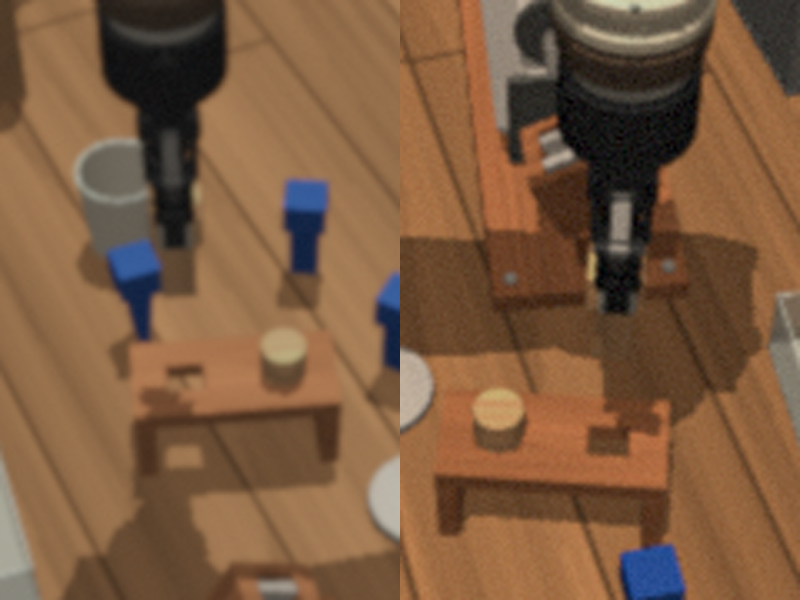

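Run:
```python
from h import *
o=bot.get_obs(); R=Ro.from_euler('xyz',o['tcp_rot'],degrees=True).as_matrix();p=np.array(o['ee_pos'])
for n,x0,y0 in(('scene',200,70),('side',240,140)):
    c=cam(n)
    for z in (-.044,-.028,-.019,0,.03,.06): print(n,z,(proj(c,p+R[:,2]*z)).round(0),((proj(c,p+R[:,2]*z)-[x0,y0])*10/3).round(0))
    for th in('wedge','wedge_tip'): print(th,[(np.round(x['position'],1).tolist(),round(x['conf'],2)) for x in finder.mark_of(n,th)[:6]])
```

```text
scene -0.044 [250. 123.] [168. 177.]
scene -0.028 [251. 128.] [169. 195.]
scene -0.019 [251. 132.] [170. 205.]
scene 0 [251. 138.] [171. 226.]
scene 0.03 [252. 147.] [173. 258.]
scene 0.06 [253. 156.] [175. 288.]
wedge [([343.0, 141.7], 0.89), ([321.2, 163.2], 0.79), ([290.8, 135.7], 0.77), ([238.5, 153.7], 0.71), ([254.4, 138.7], 0.52)]
wedge_tip [([341.2, 158.2], 0.92), ([291.3, 151.2], 0.88), ([324.3, 218.0], 0.71), ([318.9, 178.0], 0.6), ([239.3, 170.5], 0.58), ([173.4, 228.3], 0.22)]
side -0.044 [305. 211.] [217. 235.]
side -0.028 [305. 216.] [216. 254.]
side -0.019 [305. 219.] [216. 265.]
side 0 [304. 226.] [215. 286.]
side 0.03 [304. 236.] [213. 319.]
side 0.06 [303. 245.] [211. 350.]
wedge [([314.7, 318.4], 0.92), ([302.8, 230.2], 0.79), ([179.5, 321.3], 0.78), ([243.9, 336.8], 0.74), ([221.7, 288.6], 0.57)]
wedge_tip [([315.3, 333.8], 0.87), ([187.7, 333.0], 0.85), ([247.9, 351.0], 0.83), ([227.2, 306.2], 0.75), ([302.9, 246.4], 0.72)]
```

The pocket is empty, the opening is 33.5 mm, and the side finder puts the wedge tip at (303,246) where it should be. The wedge is held. Next I move tilted above the anchor and look.

```bash
cat >> h.py <<'E'
def anchor(x,y,yaw):
    Ra=Ro.from_euler('z',yaw,degrees=True)*Ro.from_euler('y',-25,degrees=True); m=Ra.as_matrix()
    M=np.stack([-m[:,0],m[:,1],-m[:,2]],1)
    return np.array([x,y,.118]),m,Ro.from_matrix(M)
E
python3 - <<'E'
from h import *
A,m,Rt=anchor(.582,.0355,-9.5); print(Rt.as_matrix().round(2))
rows(A+m[:,2]*.14,Rt,12)
E
```

```text
[[-0.89  0.17  0.42]
 [ 0.15  0.99 -0.07]
 [-0.42  0.   -0.91]]
12 rows of [6.7, 18.8, -3.0] [-0.22, -2.08, -0.99] | total world d mm [-20.1 239.7  20.4] rot [ -2.63 -24.98 -11.87]
```

```bash
python3 -m inch '[[[20,6.7,18.8,-3,-0.22,-2.08,-0.99],[20,6.7,18.8,-3,-0.22,-2.08,-0.99],[20,6.7,18.8,-3,-0.22,-2.08,-0.99],[20,6.7,18.8,-3,-0.22,-2.08,-0.99],[20,6.7,18.8,-3,-0.22,-2.08,-0.99],[20,6.7,18.8,-3,-0.22,-2.08,-0.99]]]'
python3 -m inch '[[[20,6.7,18.8,-3,-0.22,-2.08,-0.99],[20,6.7,18.8,-3,-0.22,-2.08,-0.99],[20,6.7,18.8,-3,-0.22,-2.08,-0.99],[20,6.7,18.8,-3,-0.22,-2.08,-0.99],[20,6.7,18.8,-3,-0.22,-2.08,-0.99],[20,6.7,18.8,-3,-0.22,-2.08,-0.99],[20,0,0,0,0,0,0],[20,0,0,0,0,0,0]]]'
python3 - <<'E'
from h import *
A,m,Rt=anchor(.582,.0355,-9.5); rows(A+m[:,2]*.14,Rt,1)
c=cam('wrist','w2.png')
for th in('anchor','slot','home','wedge_tip','wedge'): print(th,[(np.round(x['position'],1).tolist(),round(x['conf'],2)) for x in finder.mark_of('wrist',th)[:3]])
P=lambda x,y,z=0: proj(c,A+m@[x,y,z]).round(1).tolist()
print('slot pred',P(0,0),'face',[P(i*.0275,j*.031) for i,j in((-1,-1),(-1,1),(1,1),(1,-1))],'mouth',[P(i*.0145,j*.0083) for i,j in((-1,-1),(-1,1),(1,1),(1,-1))])
im=c['pixels'][0:300,130:430]
cv2.imwrite('pics/w2c.png',cv2.resize(im,(600,600),interpolation=cv2.INTER_CUBIC)[:,:,::-1])
E
```

```text
time: 7.58
ee_pos: [0.5413, -0.0738, 0.24]
tcp_rot: [179.3, 12.6, 164.4]
wrist_force: [0.2, 0.4, -0.8]
opening: 0.033
grasp_force: 45.0
time: 8.57
ee_pos: [0.5243, 0.0449, 0.2461]
tcp_rot: [-180.0, 25.0, 170.5]
wrist_force: [-0.4, -0.7, -1.4]
opening: 0.0333
grasp_force: 45.0
1 rows of [1.1, 0.3, 0.8] [-0.0, 0.02, 0.01] | total world d mm [-0.7  0.4 -1.2] rot [-0.    0.02  0.01]
anchor [([274.7, 196.9], 0.67), ([279.1, 229.3], 0.53)]
slot []
home [([275.1, 196.8], 0.61)]
wedge_tip [([276.5, 226.8], 0.73), ([9.5, 143.2], 0.55)]
wedge []
slot pred [279.0, 196.1] face [[244.8, 166.9], [313.3, 166.9], [311.3, 223.7], [246.7, 223.6]] mouth [[270.0, 180.9], [288.1, 180.9], [287.8, 210.8], [270.2, 210.8]]
```

View pics/w2c.png

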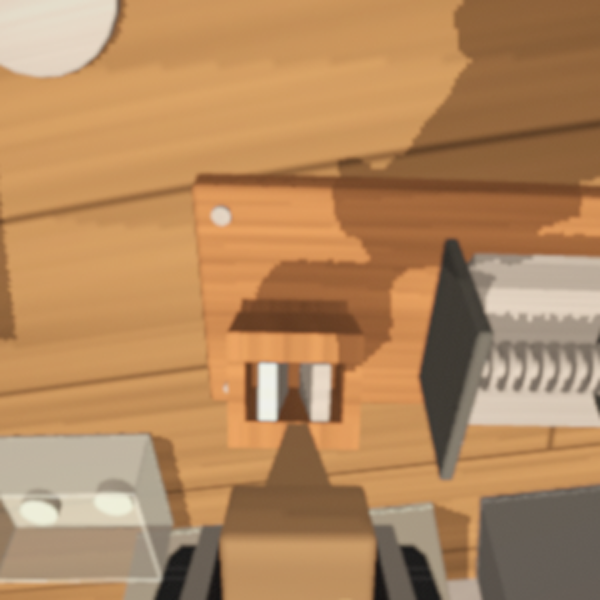

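The crop shows the anchor's face at crop x 228–364, y 333–449, with cheeks at x 257–279 and 309–332. The wedge body tapers down towards the slot, with its tip near crop (296,400). I'll measure the sub-pixel edges by script.

Run:
```python
from h import *
from scipy.optimize import least_squares
o=bot.get_obs(); Rn=Ro.from_euler('xyz',o['tcp_rot'],degrees=True).as_matrix();p=np.array(o['ee_pos'])
c=cam('wrist'); g=cv2.cvtColor(c['pixels'],cv2.COLOR_RGB2GRAY).astype(int)
for r in (172,176,185,190,195,200,205,208): print(r,g[r,240:318].tolist())
for r in (212,218,224,232,238): print(r,g[r,255:305].tolist())
print('col278',g[155:245,278].tolist()); 
P=lambda *q:proj(c,p+Rn@q).round(1).tolist()
print('tip pred (s=5mm)',[P(x,y,.065) for x,y in((.012,-.0037),(.012,.0037),(-.012,.0037),(-.012,-.0037))],'shoulder',[P(.012,-.01,.005),P(.012,.01,.005)],'head',[P(.017,-.017,.005),P(.017,.017,.005)])
```

```text
172 [165, 165, 167, 170, 175, 177, 178, 179, 178, 176, 174, 175, 176, 173, 170, 168, 167, 167, 167, 169, 172, 173, 175, 175, 175, 174, 172, 171, 170, 169, 169, 165, 160, 158, 158, 160, 163, 165, 166, 166, 166, 166, 166, 166, 168, 171, 174, 176, 177, 177, 174, 170, 165, 162, 162, 163, 165, 165, 156, 134, 119, 117, 118, 119, 119, 119, 119, 119, 119, 121, 122, 120, 116, 112, 112, 111, 111, 111]
176 [168, 168, 170, 171, 175, 177, 178, 179, 178, 176, 174, 175, 176, 174, 170, 168, 167, 167, 168, 168, 172, 173, 175, 175, 175, 174, 172, 171, 170, 170, 168, 165, 159, 158, 158, 159, 163, 165, 166, 166, 166, 166, 166, 167, 168, 171, 174, 176, 177, 177, 174, 171, 164, 161, 162, 163, 157, 144, 131, 122, 118, 117, 118, 119, 118, 119, 119, 120, 120, 121, 122, 120, 114, 111, 112, 113, 121, 137]
185 [173, 173, 174, 176, 179, 180, 180, 181, 181, 180, 180, 171, 141, 95, 68, 74, 92, 111, 141, 192, 228, 238, 238, 238, 238, 238, 238, 228, 195, 138, 101, 97, 98, 100, 105, 110, 112, 112, 112, 110, 113, 122, 127, 128, 127, 139, 174, 206, 217, 217, 217, 217, 216, 215, 207, 180, 138, 102, 77, 66, 72, 86, 111, 
[... 3019 characters left out ...]
, 100, 99, 99, 98, 100, 99, 100, 99, 100, 99, 99, 99, 99, 99, 99, 99, 99, 100, 110, 130, 147, 154, 155, 156, 157, 158, 158, 158, 159, 160]
col278 [79, 75, 70, 69, 70, 70, 70, 70, 69, 70, 82, 119, 154, 165, 166, 166, 166, 166, 166, 166, 166, 166, 166, 167, 166, 158, 134, 116, 112, 112, 112, 113, 113, 113, 112, 112, 112, 109, 99, 84, 75, 72, 72, 71, 71, 71, 71, 71, 70, 70, 70, 70, 71, 70, 74, 97, 120, 114, 101, 98, 98, 99, 99, 98, 99, 98, 98, 99, 99, 100, 100, 99, 99, 99, 98, 99, 98, 99, 99, 99, 99, 99, 99, 98, 99, 99, 98, 97, 94, 93]
tip pred (s=5mm) [[273.5, 211.2], [284.1, 211.2], [283.9, 242.8], [273.6, 242.8]] shoulder [[259.5, 248.4], [298.2, 248.4]] head [[245.7, 239.5], [312.1, 239.5]]
```

The wedge's tip is where the grasp predicts. The slot lies about +2 mm in tool x and −1.5 mm in tool y from the tool axis, with about 1° of yaw. I'll correct that and descend.

```bash
python3 -m inch '[[[20,2,-1.5,10,0,0,0.8],[20,0,0,20,0,0,0],[20,0,0,20,0,0,0],[20,0,0,15,0,0,0],[20,0,0,0,0,0,0]]]'
python3 - <<'E'
from h import *
c=cam('wrist','w3.png'); s=cam('scene'); d=cam('side')
a=cv2.resize(c['pixels'][130:280,200:350],(400,400),interpolation=cv2.INTER_CUBIC)
b=cv2.resize(s['pixels'][210:290,235:315],(400,400),interpolation=cv2.INTER_CUBIC)
cv2.imwrite('pics/w3c.png',np.hstack([a,b])[:,:,::-1])
E
```

```text
time: 9.55
ee_pos: [0.549, 0.0392, 0.1847]
tcp_rot: [179.7, 24.9, 169.6]
wrist_force: [0.3, 0.1, -0.0]
opening: 0.033
grasp_force: 45.0
```

View pics/w3c.png

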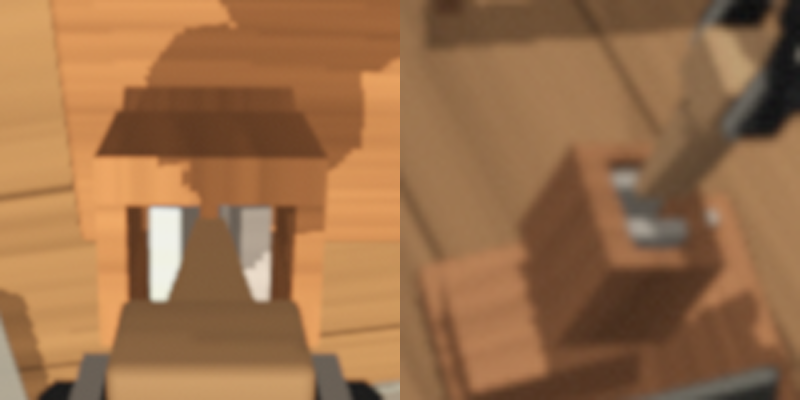

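Run:
```python
from h import *
o=bot.get_obs(); Rn=Ro.from_euler('xyz',o['tcp_rot'],degrees=True).as_matrix();p=np.array(o['ee_pos'])
c=cam('wrist'); g=cv2.cvtColor(c['pixels'],cv2.COLOR_RGB2GRAY).astype(int)
P=lambda *q:proj(c,p+Rn@q).round(1).tolist()
A,m,Rt=anchor(.582,.0355,-9.5)
print('anchor in tool mm',(Rn.T@(A-p)*1000).round(1))
for z in (.06,.065): print('tip',[P(x,y,z) for x,y in((.012,-.0037),(.012,.0037))])
print('shoulder near edge of head',[P(.017,-.017,.005),P(.017,.017,.005)],'top',[P(.017,y,-.023) for y in(-.017,.017)])
for z in (.07,.075,.08): print('mouth',z,[P(x,0,z) for x in(.0145,)],'face',[P(.0275,y,z) for y in(-.031,.031)])
for col in (274,279,284): print(col,g[180:250,col].tolist())
```

```text
anchor in tool mm [-0.2  1.4 76.5]
tip [[273.3, 213.5], [284.2, 213.5]]
tip [[273.5, 211.2], [284.1, 211.2]]
shoulder near edge of head [[245.7, 239.5], [312.1, 239.5]] top [[239.3, 265.9], [318.5, 265.9]]
mouth 0.07 [[278.8, 205.6]] face [[234.2, 187.7], [323.4, 187.8]]
mouth 0.075 [[278.8, 203.5]] face [[235.1, 186.0], [322.4, 186.0]]
mouth 0.08 [[278.8, 201.4]] face [[236.0, 184.3], [321.5, 184.3]]
274 [68, 68, 68, 67, 70, 81, 98, 107, 107, 107, 107, 107, 108, 107, 107, 107, 107, 111, 120, 125, 136, 152, 154, 138, 116, 107, 105, 104, 104, 105, 104, 103, 101, 100, 99, 99, 99, 99, 99, 99, 99, 100, 99, 100, 100, 100, 99, 100, 99, 99, 99, 99, 99, 99, 100, 100, 100, 100, 100, 100, 100, 98, 97, 94, 94, 95, 96, 96, 98, 99]
279 [70, 71, 71, 71, 72, 85, 105, 114, 115, 114, 114, 114, 114, 114, 114, 114, 114, 114, 114, 114, 114, 114, 114, 113, 113, 113, 113, 113, 113, 113, 113, 110, 103, 100, 99, 99, 98, 100, 99, 100, 99, 99, 99, 99, 99, 100, 100, 99, 100, 99, 99, 99, 99, 100, 100, 100, 100, 100, 99, 100, 100, 99, 98, 94, 94, 95, 96, 97, 98, 99]
284 [72, 72, 71, 72, 72, 85, 105, 113, 113, 113, 113, 113, 114, 114, 114, 112, 113, 113, 114, 113, 114, 114, 116, 121, 126, 128, 127, 128, 127, 127, 127, 122, 116, 109, 105, 102, 100, 100, 99, 99, 99, 99, 100, 100, 100, 101, 99, 100, 100, 99, 99, 99, 100, 100, 100, 100, 100, 100, 100, 100, 100, 99, 98, 95, 94, 96, 96, 97, 98, 100]
```

All edges line up: the tip edge is at row 211.7 against 211.2 predicted, and the face edge at 185.5 against 185.6. I'll insert to just started.

```bash
python3 -m inch '[[[20,0,0,12,0,0,0],[20,0,0,14,0,0,0],[20,0,0,14,0,0,0],[20,0,0,8,0,0,0],[20,0,0,0,0,0,0]]]'; python3 -m inch '[[[20,0,0,4,0,0,0],[20,0,0,1,0,0,0],[20,0,0,0,0,0,0]]]'
```

```text
time: 10.38
ee_pos: [0.5693, 0.0358, 0.1418]
tcp_rot: [179.7, 25.0, 169.6]
wrist_force: [-0.1, -1.2, -0.9]
opening: 0.0334
grasp_force: 45.0
time: 10.75
ee_pos: [0.5718, 0.0353, 0.139]
tcp_rot: [179.7, 25.1, 169.6]
wrist_force: [-1.9, -4.5, 2.0]
opening: 0.033
grasp_force: 45.5
```

```bash
python3 -m inch '[[[20,0,-0.7,1,0,0,0],[20,0,0,0,0,0,0]]]'; python3 -m inch '[[[60,0,0,0,0,0,0],[60,0,0,0,0,0,0],[60,0,0,0,0,0,0],[60,0,0,-20,0,0,0],[60,0,0,-40,0,0,0],[60,0,0,-40,0,0,0],[0,0,0,0,0,0,0],[0,0,0,0,0,0,0]]]'
python3 - <<'E'
from h import *
o=bot.get_obs(); Rn=Ro.from_euler('xyz',o['tcp_rot'],degrees=True).as_matrix();p=np.array(o['ee_pos']); print(p,o['opening'])
c=cam('wrist','w4.png'); s=cam('scene'); d=cam('side')
A,m,Rt=anchor(.582,.0355,-9.5); print('anchor in tool',(Rn.T@(A-p)*1000).round(1))
a=cv2.resize(c['pixels'][120:270,205:355],(400,400),interpolation=cv2.INTER_CUBIC)
b=cv2.resize(s['pixels'][210:290,235:315],(400,400),interpolation=cv2.INTER_CUBIC)
cv2.imwrite('pics/w4c.png',np.hstack([a,b])[:,:,::-1])
P=lambda q:proj(c,A+m@q).round(1).tolist()
for h in (.012,.016,.02): print(h,'head top corners in a-crop',[(((np.array(P([i*.017,j*.017,h+.028]))-[205,120])*400/150).round(0)).tolist() for i,j in((-1,-1),(-1,1),(1,1),(1,-1))])
E
```

```text
time: 11.0
ee_pos: [0.5722, 0.0352, 0.1384]
tcp_rot: [179.6, 25.1, 169.6]
wrist_force: [-3.9, -1.5, 5.1]
opening: 0.0329
grasp_force: 46.1
time: 12.0
ee_pos: [0.5301, 0.042, 0.2275]
tcp_rot: [179.6, 25.0, 169.6]
wrist_force: [-0.3, 0.4, 0.2]
opening: 0.0156
grasp_force: 0.0
[0.53014618 0.04199724 0.22750787] 0.015642048895731297
anchor in tool [ -0.9   2.1 121.3]
0.012 head top corners in a-crop [[142.0, 211.0], [265.0, 210.0], [263.0, 322.0], [146.0, 324.0]]
0.016 head top corners in a-crop [[141.0, 216.0], [266.0, 214.0], [264.0, 328.0], [146.0, 329.0]]
0.02 head top corners in a-crop [[141.0, 220.0], [267.0, 218.0], [265.0, 334.0], [145.0, 335.0]]
```

View pics/w4c.png

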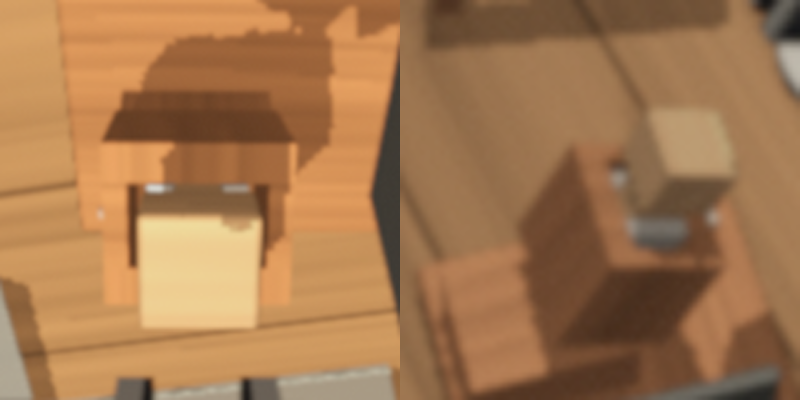

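The wedge stands straight and free in the slot. Its head corners, at crop (138–262, 215–328), match a shoulder about 16 mm out. With the fingers shut I'll approach the head and tap.

```bash
python3 -m inch '[[[0,-0.5,0.4,25,0,0,0],[0,0,0,25,0,0,0],[0,0,0,18,0,0,0],[0,0,0,0,0,0,0]]]'; python3 -m inch '[[[0,0,0,4,0,0,0],[0,0,0,4,0,0,0],[0,0,0,3,0,0,0],[0,0,0,0,0,0,0]]]'
```

```text
time: 12.65
ee_pos: [0.5585, 0.0372, 0.1645]
tcp_rot: [179.7, 24.9, 169.6]
wrist_force: [-1.0, 1.1, 0.6]
opening: 0.0004
grasp_force: 0.0
time: 13.15
ee_pos: [0.5641, 0.0368, 0.1578]
tcp_rot: [179.6, 25.2, 169.6]
wrist_force: [-0.4, 0.4, 3.0]
opening: -0.0
grasp_force: 1.5
```

```bash
python3 -m inch '[[[0,0,0,4,0,0,0],[0,0,0,3,0,0,0],[0,0,0,0,0,0,0]]]'; python3 -m inch '[[[0,0,0,3,0,0,0],[0,0,0,2,0,0,0],[0,0,0,0,0,0,0]]]'
```

```text
time: 13.52
ee_pos: [0.5671, 0.0363, 0.1517]
tcp_rot: [179.6, 25.2, 169.6]
wrist_force: [-1.3, -0.1, 5.4]
opening: 0.0002
grasp_force: 2.7
time: 13.9
ee_pos: [0.5693, 0.036, 0.1474]
tcp_rot: [179.6, 25.2, 169.6]
wrist_force: [-2.9, -0.5, 6.3]
opening: -0.0002
grasp_force: 3.7
```

```bash
python3 -m inch '[[[0,0,0,2,0,0,0],[0,0,0,2,0,0,0],[0,0,0,0,0,0,0]]]'; python3 -m inch '[[[0,0,0,2,0,0,0],[0,0,0,0,0,0,0]]]';  python3 -m inch '[[[0,0,0,1.5,0,0,0],[0,0,0,0,0,0,0]]]'
```

```text
time: 14.28
ee_pos: [0.5709, 0.0359, 0.1447]
tcp_rot: [179.6, 25.2, 169.6]
wrist_force: [-10.2, 0.6, 14.1]
opening: 0.0002
grasp_force: 8.5
time: 14.52
ee_pos: [0.5712, 0.0359, 0.1446]
tcp_rot: [179.5, 25.2, 169.6]
wrist_force: [-26.0, 1.9, 29.3]
opening: 0.0002
grasp_force: 18.9
time: 14.78
ee_pos: [0.5713, 0.0359, 0.1446]
tcp_rot: [179.5, 25.3, 169.6]
wrist_force: [-39.3, 3.3, 40.1]
opening: -0.0001
grasp_force: 26.9
```

It stops dead, with force rising and no motion. I'll back off and check.

```bash
python3 -m inch '[[[0,0,0,-5,0,0,0],[0,0,0,-40,0,0,0],[0,0,0,-45,0,0,0],[0,0,0,0,0,0,0],[0,0,0,0,0,0,0]]]'
python3 - <<'E'
from h import *
c=cam('wrist','w5.png'); s=cam('scene'); d=cam('side')
a=cv2.resize(c['pixels'][120:270,205:355],(400,400),interpolation=cv2.INTER_CUBIC)
b=cv2.resize(s['pixels'][225:275,255:305],(400,400),interpolation=cv2.INTER_CUBIC)
cv2.imwrite('pics/w5c.png',np.hstack([a,b])[:,:,::-1])
A,m,Rt=anchor(.582,.034,-9)
P=lambda q:proj(c,A+m@q).round(1).tolist()
for h in (0,.002,.004): print(h,'head top corners in a-crop',[(((np.array(P([i*.017,j*.017,h+.028]))-[205,120])*400/150).round(0)).tolist() for i,j in((-1,-1),(-1,1),(1,1),(1,-1))])
print('face',[(((np.array(P([i*.0275,j*.031,0]))-[205,120])*400/150).round(0)).tolist() for i,j in((-1,-1),(-1,1),(1,1),(1,-1))])
E
```

```text
time: 15.4
ee_pos: [0.5342, 0.0417, 0.2199]
tcp_rot: [179.6, 25.0, 169.6]
wrist_force: [0.1, -0.2, -0.3]
opening: 0.0004
grasp_force: 0.0
0 head top corners in a-crop [[136.0, 208.0], [257.0, 205.0], [257.0, 317.0], [141.0, 319.0]]
0.002 head top corners in a-crop [[135.0, 210.0], [257.0, 207.0], [257.0, 319.0], [141.0, 321.0]]
0.004 head top corners in a-crop [[135.0, 212.0], [258.0, 209.0], [257.0, 322.0], [140.0, 324.0]]
face [[96.0, 151.0], [296.0, 146.0], [293.0, 311.0], [106.0, 314.0]]
```

View pics/w5c.png

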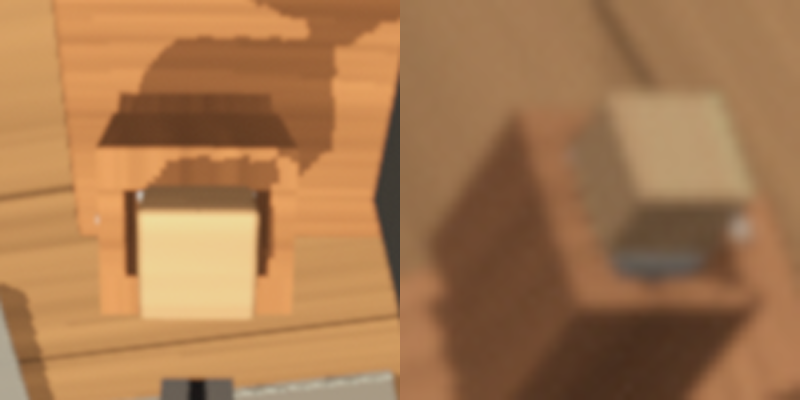

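Head corners at crop (138–258, 210–319) match fully home within about 1–2 mm. I'll give it one more firm tap and compare the stopping depth to confirm.

```bash
python3 -m inch '[[[0,0,0,35,0,0,0],[0,0,0,35,0,0,0],[0,0,0,10,0,0,0],[0,0,0,0,0,0,0]]]'; python3 -m inch '[[[0,0.3,0,4,0,0,0],[0,0.5,0,2.5,0,0,0],[0,0,0,0,0,0,0]]]'; python3 -m inch '[[[0,0.3,0,1,0,0,0],[0,0,0,0,0,0,0]]]'
```

```text
time: 16.05
ee_pos: [0.5673, 0.0359, 0.1474]
tcp_rot: [179.7, 25.0, 169.6]
wrist_force: [0.5, 0.1, 0.1]
opening: 0.0001
grasp_force: 0.0
time: 16.42
ee_pos: [0.57, 0.0361, 0.1444]
tcp_rot: [179.6, 25.2, 169.6]
wrist_force: [-8.3, 0.3, 9.6]
opening: -0.0004
grasp_force: 6.1
time: 16.68
ee_pos: [0.5701, 0.0362, 0.1444]
tcp_rot: [179.5, 25.3, 169.6]
wrist_force: [-13.9, 1.1, 16.7]
opening: 0.0002
grasp_force: 10.5
```

The stop is at the same depth, 28.9 mm from my face estimate against a 28 mm head, and it held there under 53 N. That's home, so I'll retreat, check the whole scene and hand in.

```bash
python3 -m inch '[[[0,0,0,-10,0,0,0],[0,0,0,-40,0,0,0],[0,0,0,-50,0,0,0],[0,0,0,-30,0,0,0],[0,0,0,0,0,0,0]]]'
python3 - <<'E'
from h import *
s=cam('scene','end.png'); d=cam('side'); 
cv2.imwrite('pics/endc.png',np.hstack([s['pixels'][100:320,140:360],d['pixels'][160:380,190:410]])[:,:,::-1])
for n,c,P in(('scene',s,'wedge'),('side',d,'wedge')): print(n,[(np.round(x['position'],1).tolist(),round(x['conf'],2)) for x in finder.mark_of(n,P)[:6]],'home',proj(c,[.582,.034,.118]))
E
```

```text
time: 17.3
ee_pos: [0.5158, 0.0451, 0.2624]
tcp_rot: [179.5, 25.3, 169.6]
wrist_force: [1.0, -0.6, 0.0]
opening: -0.0001
grasp_force: 0.0
scene [([287.7, 251.3], 0.94), ([238.9, 153.3], 0.89), ([289.7, 135.5], 0.63), ([319.8, 163.3], 0.5)] home [282.80687504 250.15796323]
side [([221.6, 288.6], 0.89), ([245.6, 337.3], 0.88), ([288.2, 178.4], 0.82), ([314.9, 319.0], 0.61), ([181.6, 321.2], 0.57), ([379.0, 249.5], 0.3)] home [287.52967095 183.21867421]
```

View pics/endc.png

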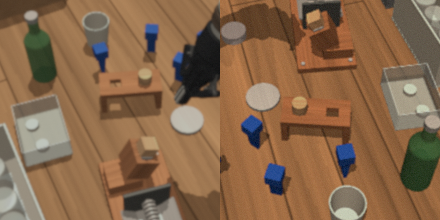

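The wedge stands on the block; the rest, peg and other things are where they were. The finder marks are a few pixels off home, so I'll press once more, firmer and with sideways relief, to make sure it has bottomed.

```bash
python3 -m inch '[[[0,0,0,40,0,0,0],[0,0,0,40,0,0,0],[0,0.4,-0.4,38,0,0,0],[0,0,0,8,0,0,0],[0,0,0,0,0,0,0]]]'; python3 -m inch '[[[0,0.8,0,4,0,-0.3,0],[0,0.8,0,2,0,0,0],[0,0,0,0,0,0,0]]]'; python3 -m inch '[[[0,0.8,0,2,0,0,0],[0,0,0,0,0,0,0]]]'
python3 - <<'E'
from h import *
o=bot.get_obs(); Rn=Ro.from_euler('xyz',o['tcp_rot'],degrees=True).as_matrix()
A,m,Rt=anchor(.582,.034,-9); print('dist',(m.T@(np.array(o['ee_pos'])-A)*1000).round(2),'force tool',(Rn.T@o['wrist_force']).round(1))
E
```

```text
time: 18.12
ee_pos: [0.5669, 0.0355, 0.1435]
tcp_rot: [179.7, 24.9, 169.6]
wrist_force: [0.4, -0.4, -0.3]
opening: 0.0003
grasp_force: 0.0
time: 18.5
ee_pos: [0.5678, 0.0357, 0.1431]
tcp_rot: [179.6, 25.5, 169.6]
wrist_force: [-43.1, 1.7, 42.3]
opening: 0.0001
grasp_force: 27.7
time: 18.75
ee_pos: [0.5679, 0.0357, 0.1429]
tcp_rot: [179.6, 25.6, 169.6]
wrist_force: [-55.8, 2.2, 56.7]
opening: 0.0005
grasp_force: 36.9
dist [-2.31 -0.55 28.59] force tool [ 25.4  -7.3 -75.1]
```

Dead stop at 28.6 mm under 75 N along the axis, so the wedge is home. I'll retreat and hand in.

```bash
python3 -m inch '[[[0,0,0,-10,0,0,0],[0,0,0,-40,0,0,0],[0,0,0,-50,0,0,0],[0,0,0,-30,0,0,0],[0,0,0,0,0,0,0],[0,0,0,0,0,0,0]]]'
python3 - <<'E'
from h import *
s=cam('scene'); d=cam('side')
a=finder.mark_of('scene','wedge');b=finder.mark_of('side','wedge')
f=lambda L,q:min((x['position'] for x in L),key=lambda v:np.hypot(v[0]-q[0],v[1]-q[1]))
pa,pb=f(a,(283,250)),f(b,(288,182)); X=tri((s,pa),(d,pb)); A,m,_=anchor(.582,.034,-9)
print(pa,pb,X,(m.T@(X-A)*1000).round(1)); print(bot.job_done())
E
```

```text
time: 19.5
ee_pos: [0.5139, 0.0446, 0.2521]
tcp_rot: [179.7, 25.3, 169.6]
wrist_force: [1.2, 0.1, -0.3]
opening: 0.0002
grasp_force: 0.0
[284.2, 181.6] [285.6, 181.7] [ 0.54074009 -0.05772769  0.22024939] [ 19.3 -97.1 103.8]
the job is handed in; nothing more can be done
None
```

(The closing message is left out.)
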